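Load a fresh mixing cup in the keyed holder of the bench mixer

ROBOT

A 6-joint arm with a two-finger parallel gripper is mounted at the origin on a cart in front of the work surface, level with it; the furniture and walls round the work are solid. World frame = base frame: x ahead of the robot, y to its left, z up, the work surface at z = 0. Lengths are in m, angles in rad, forces in N, time in s.
With the tool pointing down it reaches from about 0.35 to 0.85 m from the base axis. Payload 8.1 kg.
Tool frame: the origin (TCP) lies midway between the tips of the shut fingers; the grasp point (between the pads) lies 19 mm behind it (robot.grip_point_offset is the distance from the TCP to the grasp point, in m); z points along the fingers, y is the line along which they close (so a half turn about z gives the same grasp; the last joint's range is limited). The gripper opens to 93 mm and grips with 3 to 60 N. Pads are 15 mm wide; open, the fingers measure 128 mm over their backs; the gripper's body (75 mm by 188 mm) begins 65 mm behind the grasp point.
Start: joints at [-1.256, 0.13, 1.488, -0, 1.523, -0.085], TCP at [0.234, -0.553, 0.219] pointing down, gripper open.
Joint ranges: [-2.96, 2.96], [-0.89, 2.26], [0.02, 2.5], [-1.34, 4.48], [0, 2.73], [-2.66, 2.66]. Speed limits (rad/s): [2.39, 2.39, 2.79, 3.14, 3.14, 3.14].

INTERFACE

Orientations are given as a rotation vector (axis times angle).
In Python, from plant import robot, read_camera, job gives the robot as it stands.
- The arm moves only by the shell command python3 -m inch 'ROWS' [FORCE]. ROWS is JSON, one flat list of numbers, 5 for each row, row after row: the shift along the world's x, y, z in mm, then the turn about the world's z in degrees, then the opening in per cent of the stroke, from 0 (shut) to 100 (fully open). In form: [dx, dy, dz, yaw, hand, dx, dy, dz, yaw, hand, ...]. A call has 1 to 10 rows; each row is the pose to reach, as a shift and turn from the pose commanded when the call began; what a row does not reach only later rows make up. A row lasts 1/12 s, in which the tool goes at most 41.7 mm and 7.16 degrees, less where a joint would pass 70% of its speed; a pose out of reach is approached as far as the arm can. A call with a gripper value outside its range is refused whole. The fingers move at their own pace and stop on an object; FORCE is the grip in N (left out, the last holds). Time passes only in rows, so rows that repeat a pose let the fingers close. It gives the time, the measured TCP pose, the force, the opening and the grip force at its end, in the units of the state.
- robot.read_state(): the state, without advancing time (a new reading comes with each control period).
- read_camera(name): name is "scene" or "top" or "wrist"; returns a dict with "image" (384x512x3 uint8, blue, green, red), "K" (3x3 intrinsics, pixels), "extrinsics" (4x4, takes a point from world to camera coordinates); the wrist camera has in their place "mount" (4x4, takes a point from camera to tool coordinates, whose origin is the TCP and whose axes are the flange's). Camera axes: x right, y down, z forward; pixel columns grow to the right and rows downward; lengths in m; the calibration is good to about 2 mm. A picture is of the moment at which its call begins: read the wrist's pose just before it. There is no depth.
- job.close_job(): hands the job in; it is judged then, once.
The state is a dict: "t": time; "q": joint angles; "dq": joint speeds; "joint_torque": joint torques, N m; "tool_pos": TCP position; "orientation": TCP orientation; "force": force on the tool from outside, world axes, zero at the start; "wrist_torque": the same for the moment, N m; "opening": finger opening in m; "gripper_force": force on a finger pad.
Only numpy, scipy, OpenCV 4.12 (cv2) and the standard library are available. Lean on these libraries where they do the work, as an engineer would, in place of code of your own. Each camera call takes 0.05 s, during which the arm holds its last target. There are 200 camera calls.

TASK

Load a fresh cup in the mixer: lift only the top cup off the nested stack, without bringing the next one up with it, and set it upright in the round cup holder on the mixer, turned so that its two ears drop into the holder's two notches and it sits fully home. Do not force or slam it in. Leave the other two cups nested and standing where they are, and do not knock over the bottles or the tube rack.

Things in the scene. Friction and masses are not known exactly. Their poses are not given: they have to be found in the camera images.
- cup_top: Top one of three equal, tightly nested white plastic cups; 80 mm tall, open, wall 2 mm, about 55 g. Cone from the foot (outer diameter 43 mm) to 59 mm at height 56 mm; above that a straight band, 66 mm in diameter, up to the rim. Two ears (9 mm wide, at height 56 to 64 mm) stick out on its +x and -x sides to 41 mm from the axis. Origin: centre of the foot; z up.
- cup_top_rim (a point): Centre of the top cup's mouth at rim height, 80 mm above its foot, 128 mm above the bench in the stack; axes as cup_top. The band below it is bare for 16 mm, then come the ears on +-x (a thin gusset above each). Its +y and -y sides have no ears.
- cup_middle: Second cup, same shape. In the stack each foot is 24 mm above the foot below and each band stands on the rim below, so only the bands show; the cones hang 56 mm deep in the next cup with about 1.5 mm play all round. Fingers that reach over 24 mm below the top rim hold this cup too. The cups are turned to different angles. Origin: centre of its foot; z up.
- cup_bottom: Lowest cup, same shape, standing loose on the bench. Origin: centre of its foot; z up.
- mixer: White bench mixer fixed to the bench, 140 mm (x) by 116 mm (y), 56 mm high; display and knob on its -x side. Origin: centre of its underside. The cup holder's axis is 13 mm to its +x.
- cup_holder: Aluminium sleeve, upright on the mixer: inner diameter 70, outer 86 mm. Origin on its axis at its underside, 58 mm above the bench; z up. Floor 6 mm up, with a conical insert (47 mm wide at the floor) that centres the foot; top edge 70 mm up. Two notches in the edge (13 mm wide, 19 at the mouth, 10 deep), on its +x and -x sides, take the ears. Braked: takes 0.3 N m to turn; stops at any angle.
- cup_holder_mouth (a point): On the holder's axis at its top edge, 128 mm above the bench; axes as cup_holder. The cup fits either way round. With the ears beside the notches the cup hangs on the edge 8 mm too high (rim 24 mm above this point); fully home its foot is on the floor and its rim 16 mm above this point, with that much of the band bare all round.
- bottle_mid: White reagent bottle, 68 mm in diameter, 154 mm tall, standing at the back, the left one of a pair. Origin: centre of its foot. Bystander.
- bottle_right: White reagent bottle, 68 mm in diameter, 154 mm tall, at the back, the right one of the pair. Origin: centre of its foot. Bystander.
- bottle_left: Reagent bottle on the left, 68 mm in diameter, 154 mm tall. Origin: centre of its foot. Bystander.
- rack_left: White micro-tube rack full of tubes, 68 x 150 x 91 mm, on the left. Origin: centre of its underside. Bystander.
- cup_lid1: Round white ribbed lid, 72 mm in diameter, 12 mm high, lying in front in the middle with a second one on it; not needed. Origin: centre of its underside.
- bottle_front: Reagent bottle standing alone at the right front, 68 mm in diameter, 154 mm tall. Origin: centre of its foot. Bystander.
Mind the look-alikes: they are no part of the job. Leave any orange look-alike of the cup_top alone.

How it is judged:
On the way:
1. the top cup is lifted clear of the stack while the next cup stays nested in the lowest one (z of cup_top in the frame of cup_middle above 0.085 m and height (world z) of cup_middle below 0.03 m), for 0.1 s.
At the end, for the whole second after the job is handed in: The cup from the top of the stack stands upright and at rest in the holder, both ears in the notches, its foot within 2.5 mm of the holder's floor and within 6 mm of its axis; the other two cups are still nested (feet 21 to 27 mm apart), upright, the lowest within 30 mm of where it stood (z of cup_top in the frame of cup_holder between 0.003 and 0.0085 m and horizontal distance between cup_top and cup_holder below 0.006 m and angle between the x axis of cup_top and the x axis of cup_holder, either way round below 0.15 rad and angle between cup_top's own z axis and vertical below 0.06 rad and linear speed of cup_top below 0.02 m/s and z of cup_middle in the frame of cup_bottom between 0.021 and 0.027 m and angle between each of cup_middle, cup_bottom's own z axis and vertical below 0.1 rad and distance of cup_bottom from where it was at the start of the episode below 0.03 m); the robot touches nothing.
It fails at once if the second cup is dragged up with the top one (more than 12 mm) (height (world z) of cup_middle above 0.036 m).
It fails at once if the cup is slammed or forced into the holder (more than 30 N) (contact force between cup_top and cup_holder above 30 N).
It fails at once if a bottle or the tube rack is knocked over (angle between any of bottle_mid, bottle_right, bottle_left, rack_left, bottle_front's own z axis and vertical above 0.5 rad).
It also fails if it takes over 48 s, if anything falls off the work surface, if the arm or the gripper's body presses on something with over 40 N, if the wrist force passes 120 N, or if a joint passes its speed limit or range.

## Working session

There is one attempt and no reset: what is moved stays moved. The work goes in short steps, Python scripts to look and compute and a shell command to move; the robot and the scene stay as the last step left them, time stands still between calls to the robot, and variables do not carry over. Pictures are saved under pics/ and viewed, at most 10 in all, crops included, and the job is handed in when it is done.

```bash
mkdir -p pics; python3 - <<'E'
from plant import robot, read_camera
import cv2,numpy as np
for n in("scene","top"):
    c=read_camera(n); cv2.imwrite(f"pics/{n}0.png",cv2.resize(c["image"],None,fx=1.5,fy=1.5,interpolation=cv2.INTER_CUBIC)); print(n,c["K"].tolist(),np.round(c["extrinsics"],4).tolist())
c=read_camera("wrist");print(c["K"].tolist(),np.round(c["mount"],4).tolist())
s=robot.read_state();print(s["t"],s["tool_pos"],s["orientation"],s["opening"],robot.grip_point_offset)
E
```

```text
scene [[419.2264124460053, 0.0, 255.8742256298691], [0.0, 419.2264124460053, 194.02937098889456], [0.0, 0.0, 1.0]] [[-0.7277, -0.6856, 0.0172, 0.2936], [-0.4814, 0.4928, -0.7248, 0.3919], [0.4885, -0.5358, -0.6887, 1.4166], [0.0, 0.0, 0.0, 1.0]]
top [[396.7795701881142, 0.0, 253.3868783854114], [0.0, 396.7795701881142, 193.73430618976298], [0.0, 0.0, 1.0]] [[0.0196, -0.9998, -0.0018, -0.1472], [-0.9906, -0.0192, -0.1358, 0.556], [0.1357, 0.0044, -0.9907, 1.4221], [0.0, 0.0, 0.0, 1.0]]
[[334.00933980288886, 0.0, 256.03120331395525], [0.0, 334.00933980288886, 197.33514966470932], [0.0, 0.0, 1.0]] [[-0.0006, -0.9672, -0.2539, 0.0688], [1.0, -0.0009, 0.0012, -0.0007], [-0.0014, -0.2539, 0.9672, -0.1664], [0.0, 0.0, 0.0, 1.0]]
0.15 [ 0.23342629 -0.55227497  0.21781457] [-3.07766180e+00 -6.23516617e-01  2.52645536e-04] 0.09321381350747382 0.0188
```

View pics/top0.png

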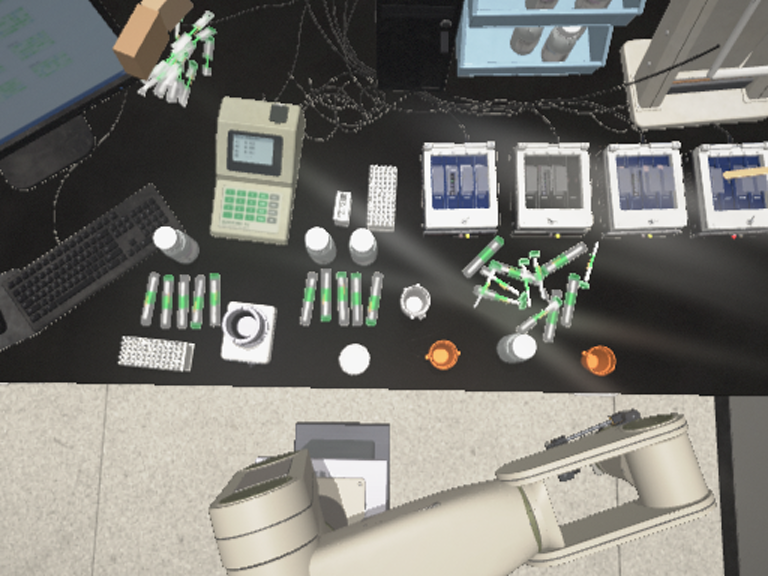

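View pics/scene0.png

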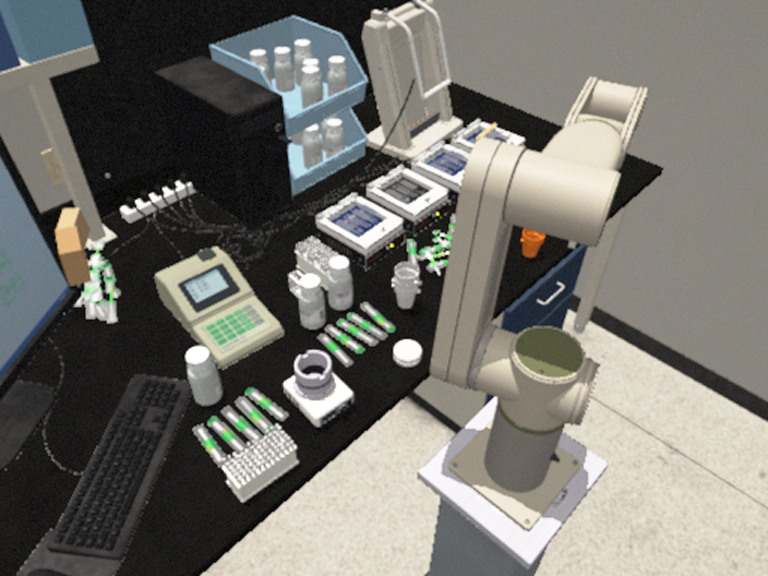

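The top view shows the white stack at about (415,300) and the holder at about (244,326), both in the 1.5x picture. I'll enlarge both and compute rough positions.

```bash
cat > h.py <<'E'
import numpy as np,cv2
from plant import robot, read_camera
from scipy.spatial.transform import Rotation as R
def ray(K,E,u,v,z):
    Rm,t=E[:3,:3],E[:3,3]; o=-Rm.T@t; d=Rm.T@np.linalg.inv(K)@[u,v,1]
    return o+d*(z-o[2])/d[2]
def proj(K,E,p):
    q=K@(E[:3,:3]@np.asarray(p)+E[:3,3]); return q[:2]/q[2]
def wrist():
    s=robot.read_state(); c=read_camera("wrist")
    T=np.eye(4);T[:3,:3]=R.from_rotvec(s["orientation"]).as_matrix();T[:3,3]=s["tool_pos"]
    return c["image"],np.array(c["K"]),np.linalg.inv(T@np.array(c["mount"])),s
E
python3 - <<'E'
from h import *
c=read_camera("top");K,E=np.array(c["K"]),np.array(c["extrinsics"])
print("stack",ray(K,E,415/1.5,300/1.5,.128),"holder",ray(K,E,244/1.5,326/1.5,.128))
a=[cv2.resize(c["image"][y-30:y+30,x-30:x+30],(390,390),interpolation=cv2.INTER_CUBIC) for x,y in((277,200),(163,217))]
cv2.imwrite("pics/t1.png",np.hstack(a))
E
```

```text
stack [ 0.52614617 -0.21725603  0.128     ] holder [0.45882011 0.17218976 0.128     ]
```

View pics/t1.png

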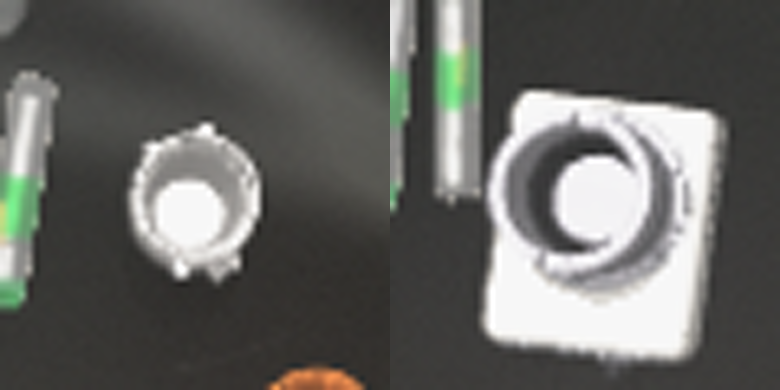

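The rim centre of the stack is at (195,197) in the left half, with four visible ears (top/middle cups). The holder mouth centre is at about (572,192), with notches near its top and bottom. Now I'll move above the stack.

```bash
python3 -m inch '[200,230,30,0,100,200,230,30,0,100,200,230,30,0,100,200,230,30,0,100,200,230,30,0,100,200,230,30,0,100,200,230,30,0,100,292,336,30,0,100,292,336,30,0,100,292,336,30,0,100]' && python3 -m inch '[0,0,0,0,100,0,0,0,0,100,0,0,0,0,100,0,0,0,0,100]'; python3 - <<'E'
from h import *
im,K,E,s=wrist(); print(s["t"],s["tool_pos"],s["orientation"])
cv2.imwrite("pics/w1.png",cv2.resize(im,None,fx=1.5,fy=1.5,interpolation=cv2.INTER_CUBIC))
E
```

```text
t: 1.03
tool_pos: [0.507, -0.2374, 0.2485]
orientation: [3.079, 0.624, 0.0]
force: [0.1, -0.6, -0.2]
opening: 0.0927
gripper_force: 0.0
t: 1.37
tool_pos: [0.5052, -0.2402, 0.2482]
orientation: [3.079, 0.622, -0.001]
force: [-0.3, -0.1, -0.9]
opening: 0.0927
gripper_force: 0.0
1.3667 [ 0.50522521 -0.24019624  0.2481763 ] [ 3.07930024e+00  6.22083315e-01 -9.51664179e-04]
```

View pics/w1.png

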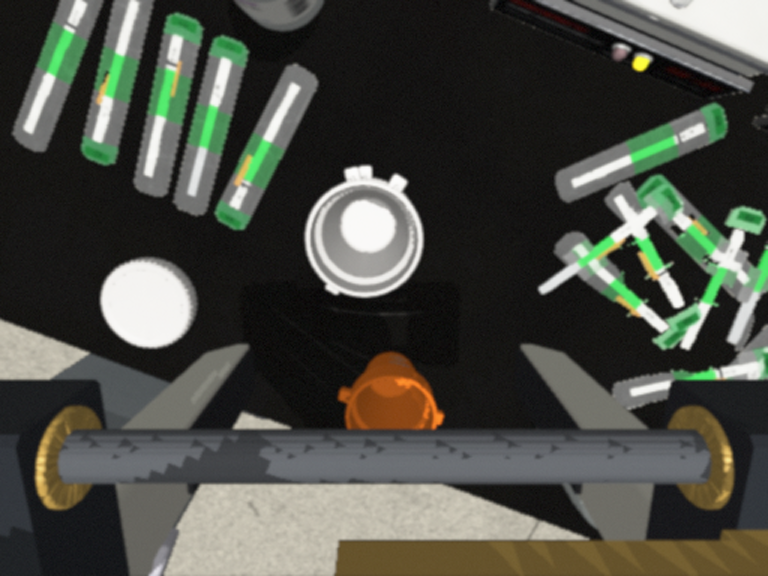

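The stack's rim centre is at (364.5,237.5). Ears show at (352,174), (365,173), (398,184) and (332,290). I need a crop to tell which are the top cup's.

```bash
python3 - <<'E'
from h import *
im,K,E,s=wrist()
c=ray(K,E,364.5/1.5,237.5/1.5,.128);print(c, s["tool_pos"])
x0,y0,f=190,100,6
a=cv2.resize(im[y0:y0+100,x0:x0+110],None,fx=f,fy=f,interpolation=cv2.INTER_CUBIC)
b=a.copy()
for z,col in((.128,(0,255,255)),(.112,(0,0,255)),(.088,(0,255,0)),(.064,(255,0,0))):
    for r in((.033,) if z>.12 else (.041,)):
        for d in range(0,360,10):
            p=proj(K,E,[c[0]+r*np.cos(np.radians(d)),c[1]+r*np.sin(np.radians(d)),z])
            q=((p-[x0,y0]+.5)*f).astype(int); cv2.circle(b,tuple(int(i) for i in q),2,col,-1)
            if d%30==0 and z==.112: cv2.putText(b,str(d),tuple(int(i) for i in q),0,.45,col,1)
cv2.imwrite("pics/w2.png",b)
E
```

```text
[ 0.52669527 -0.21886294  0.128     ] [ 0.50515251 -0.24042591  0.24825298]
```

View pics/w2.png

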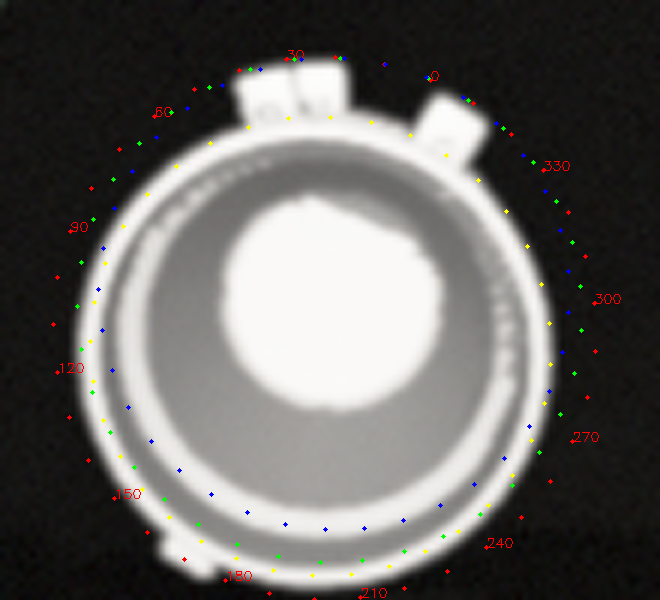

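The ear visible below the rim at (188,562) can only be the top cup's. Its partner is at (464,110), so the top cup's x axis is about -10° in world. I'll yaw by -33° to close on the earless sides and descend.

```bash
python3 -m inch '[21.5,21.5,-80,-33,100,21.5,21.5,-80,-33,100,21.5,21.5,-80,-33,100,21.5,21.5,-80,-33,100,21.5,21.5,-80,-33,100,21.5,21.5,-80,-33,100,21.5,21.5,-80,-33,100]'; python3 - <<'E'
from h import *
im,K,E,s=wrist(); print(s["t"],s["tool_pos"],s["orientation"],s["force"])
print(R.from_rotvec(s["orientation"]).as_matrix()[:,1:].round(3).tolist())
for d in (-10,170):
  print(proj(K,E,[.5267+.041*np.cos(np.radians(d)),-.2189+.041*np.sin(np.radians(d)),.112]))
print(proj(K,E,[.5267,-.2189,.128]))
cv2.imwrite("pics/w3.png",cv2.resize(im,None,fx=1.5,fy=1.5,interpolation=cv2.INTER_CUBIC))
E
```

```text
t: 2.05
tool_pos: [0.527, -0.2187, 0.1684]
orientation: [3.129, -0.275, 0.0]
force: [-0.2, 0.7, 0.1]
opening: 0.0931
gripper_force: 0.0
2.05 [ 0.52702574 -0.21872596  0.16844834] [ 3.12946483e+00 -2.74546660e-01  1.02821991e-04] [-0.16679429  0.7426611   0.08154695]
[[-0.174, 0.0], [-0.985, -0.0], [0.0, -1.0]]
[255.7429382  153.23117876]
[255.89026258 265.85248572]
[255.84284398 219.31260257]
```

View pics/w3.png

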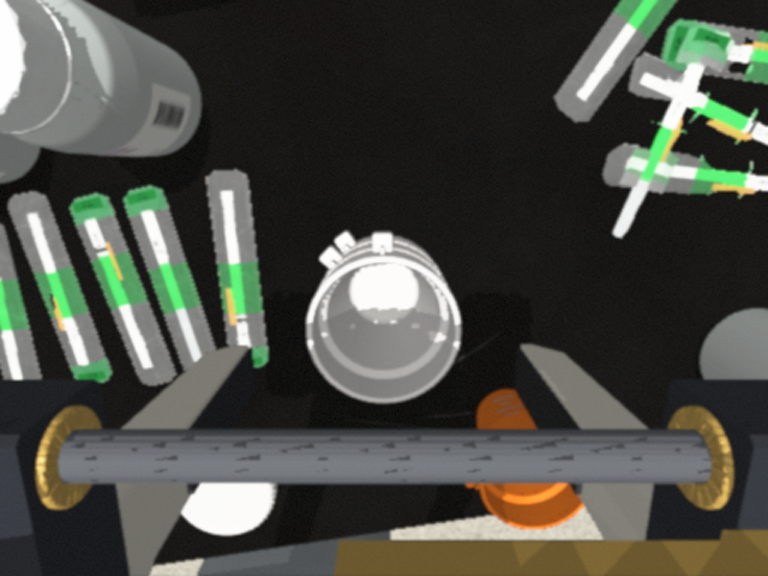

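The rim is centred at (384,330), as predicted, and the top cup's ear is at (382,241), square to the fingers. Now I'll descend and grip.

```bash
python3 -m inch '[0,0,-30,0,100,0,0,-40,0,100,0,0,-48,0,100,0,0,-52.5,0,100,0,0,-52.5,0,100,0,0,-52.5,0,85,0,0,-52.5,0,75,0,0,-52.5,0,65,0,0,-52.5,0,60,0,0,-52.5,0,55]' 15 && python3 -m inch '[0,0,0,0,40,0,0,0,0,40,0,0,0,0,40,0,0,0,0,40,0,0,0,0,40,0,0,0,0,40]' 15
```

```text
t: 2.93
tool_pos: [0.5278, -0.2179, 0.1165]
orientation: [3.129, -0.276, 0.001]
force: [0.3, -0.2, 3.5]
opening: 0.0654
gripper_force: 15.0
t: 3.43
tool_pos: [0.5279, -0.218, 0.1165]
orientation: [3.129, -0.276, 0.002]
force: [-0.3, -0.2, 5.7]
opening: 0.0653
gripper_force: 15.0
```

```bash
python3 -m inch '[0,0,1,0,40,0,0,2,0,40,0,0,4,0,40,0,0,6,0,40,0,0,8,0,40,0,0,8,0,40]' 15;  python3 - <<'E'
from h import *
im,K,E,s=wrist()
c=read_camera("scene");Ks,Es=np.array(c["K"]),np.array(c["extrinsics"])
p=proj(Ks,Es,[.527,-.219,.09]).astype(int);print(p)
a=cv2.resize(c["image"][p[1]-40:p[1]+40,p[0]-40:p[0]+40],(480,480),interpolation=cv2.INTER_CUBIC)
b=cv2.resize(im[110:300,150:350],None,fx=1.58,fy=2.527)
cv2.imwrite("pics/l1.png",np.hstack([a,cv2.resize(b,(316,480))]))
E
```

```text
t: 3.93
tool_pos: [0.5277, -0.2178, 0.1243]
orientation: [3.129, -0.276, 0.001]
force: [0.9, -0.2, -0.7]
opening: 0.0654
gripper_force: 15.0
[270 185]
```

View pics/l1.png

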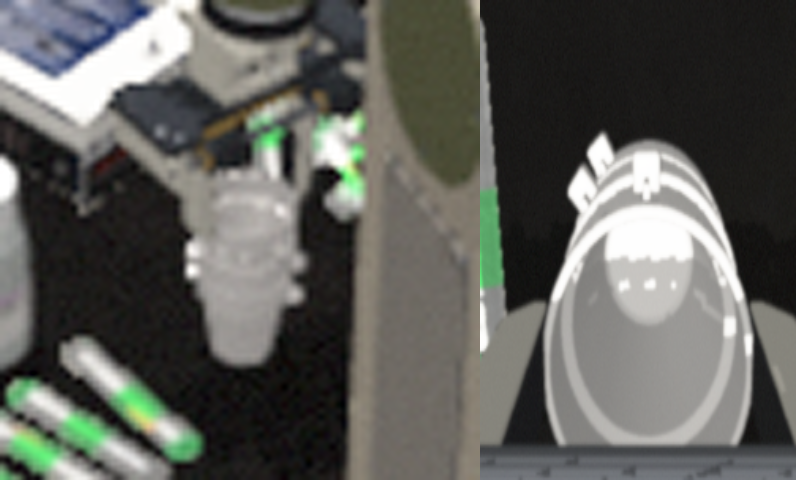

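The scene crop shows the stack standing under the gripper; the wrist crop shows the top ear at (647,170) and two lower ears at (580,190) and (600,150). I'll check from these ear positions whether the middle cup rose.

```bash
python3 - <<'E'
from h import *
im,K,E,s=wrist(); print(s["tool_pos"],s["force"])
E3=None
for name,dz in(("w3",.1684-s["tool_pos"][2]),("now",0)):
    T=np.linalg.inv(E).copy();T[2,3]+=dz;e=np.linalg.inv(T)
    for z,l in((.084,"mid"),(.092,"mid+8"),(.060,"bot")):
        for a in(15,20,25,30,35,40): print(name,l,a,proj(K,e,[.5267+.039*np.cos(np.radians(a)),-.2189+.039*np.sin(np.radians(a)),z]).round(1))
E
```

```text
[ 0.52753472 -0.21777371  0.12399651] [0.14612588 0.03695461 0.21830382]
w3 mid 15 [235.1 156.6]
w3 mid 20 [231.2 158.7]
w3 mid 25 [227.4 161.1]
w3 mid 30 [223.9 163.9]
w3 mid 35 [220.7 166.9]
w3 mid 40 [217.7 170.2]
w3 mid+8 15 [234.5 158.1]
w3 mid+8 20 [230.4 160.2]
w3 mid+8 25 [226.5 162.7]
w3 mid+8 30 [222.9 165.6]
w3 mid+8 35 [219.6 168.7]
w3 mid+8 40 [216.6 172. ]
w3 bot 15 [236.9 152.7]
w3 bot 20 [233.2 154.6]
w3 bot 25 [229.8 156.8]
w3 bot 30 [226.6 159.3]
w3 bot 35 [223.6 162.1]
w3 bot 40 [220.9 165.1]
now mid 15 [230.9 166.2]
now mid 20 [226.1 168.7]
now mid 25 [221.6 171.6]
now mid 30 [217.4 174.9]
now mid 35 [213.6 178.5]
now mid 40 [210.  182.4]
now mid+8 15 [230.  168.4]
now mid+8 20 [225. 171.]
now mid+8 25 [220.3 174. ]
now mid+8 30 [216.  177.4]
now mid+8 35 [211.9 181.1]
now mid+8 40 [208.3 185.2]
now bot 15 [233.4 160.6]
now bot 20 [229.1 162.8]
now bot 25 [225.  165.5]
now bot 30 [221.2 168.4]
now bot 35 [217.7 171.7]
now bot 40 [214.6 175.2]
```

The ears match a stationary middle cup, so I'll lift fully and then travel to a spot short of the holder for a look.

```bash
python3 -m inch '[0,0,6,0,40,0,0,16,0,40,0,0,30,0,40,0,0,50,0,40,0,0,70,0,40,0,0,90,0,40,0,0,110,0,40,0,0,125,0,40,0,0,136,0,40,0,0,136,0,40]' 15 && python3 -m inch '[-6,20,0,0,40,-18,50,0,0,40,-32,90,0,0,40,-47,130,0,0,40,-62,170,0,0,40,-77,210,0,0,40,-92,250,0,0,40,-107,290,0,0,40,-122,330,0,0,40,-135,365,0,0,40]' && python3 -m inch '[-8,24,0,0,40,-12,38,0,0,40,-14,44,0,0,40,-14,44,0,0,40,-14,44,0,0,40,-14,44,0,0,40]'
python3 - <<'E'
from h import *
im,K,E,s=wrist(); print(s["q"])
np.savez("w4.npz",im=im,K=K,E=E)
c=read_camera("top")["image"]
a=cv2.resize(im[0:250,130:390],None,fx=2,fy=2,interpolation=cv2.INTER_CUBIC)
b=cv2.resize(c[170:230,247:307],(270,270)); b=np.vstack([b,np.zeros((230,270,3),np.uint8)])
cv2.imwrite("pics/w4.png",np.hstack([a,b]))
E
```

```text
t: 4.92
tool_pos: [0.5288, -0.2184, 0.2638]
orientation: [3.127, -0.276, 0.008]
force: [-0.2, -0.2, 0.2]
opening: 0.0657
gripper_force: 15.0
t: 5.75
tool_pos: [0.3919, 0.1462, 0.2591]
orientation: [3.129, -0.277, -0.001]
force: [0.5, 0.6, -0.4]
opening: 0.0656
gripper_force: 15.0
t: 6.25
tool_pos: [0.3797, 0.1877, 0.2595]
orientation: [3.129, -0.278, -0.001]
force: [0.3, 0.5, -0.8]
opening: 0.0655
gripper_force: 15.0
[ 3.38394348e-01 -3.76074148e-01  1.87992916e+00 -4.14746753e-04
  1.63839081e+00  2.08638541e+00]
```

View pics/w4.png

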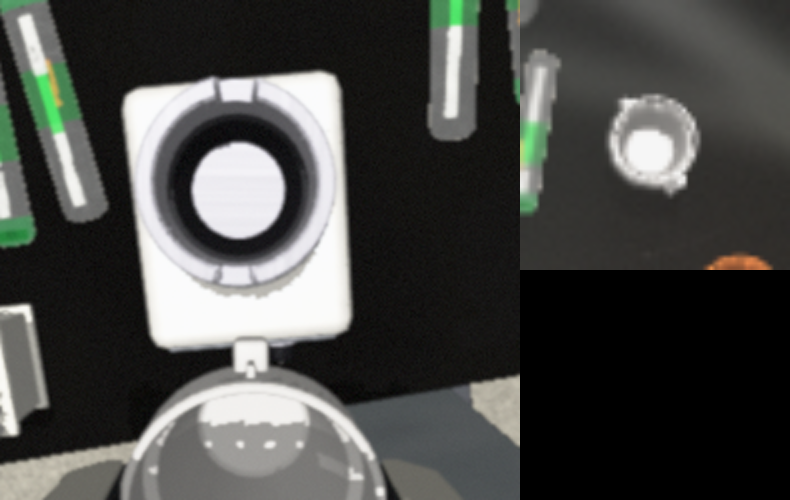

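The wrist view shows the cup alone in the hand with its ear at (250,352). The holder mouth is centred at about (235.5,182) with notches at (237,91) and (239,275), and the top inset shows the two remaining cups standing nested.

```bash
python3 - <<'E'
from h import *
d=np.load("w4.npz");K,E=d["K"],d["E"]
s=robot.read_state();p=s["tool_pos"];Rt=R.from_rotvec(s["orientation"]).as_matrix();print(p)
f=lambda u,v,z:ray(K,E,u/2+130-.25,v/2-.25,z)
c=[f(235.5,182.5,.128),(f(136,185,.128)+f(335,185,.128))/2,(f(236,78,.128)+f(236,287,.128))/2];print("mouth",c)
n1,n2=f(237,91,.124),f(238.5,275,.124);print("notch",n1,n2,(n1+n2)/2,np.linalg.norm(n1-n2),np.degrees(np.arctan2(*(n1-n2)[1::-1])))
print("size",np.linalg.norm(f(136,185,.128)-f(335,185,.128)),np.linalg.norm(f(236,78,.128)-f(236,287,.128)))
print("tool x ang",np.degrees(np.arctan2(Rt[1,0],Rt[0,0])))
for q in (f(250,383,p[2]+.0125),f(250,340,p[2]+.0125-.016)): print("tool", (Rt.T@(q-p)).round(4))
E
```

```text
[0.37982991 0.1876951  0.25971246]
mouth [array([0.46370676, 0.17942855, 0.128     ]), array([0.46270591, 0.1796021 , 0.128     ]), array([0.46208905, 0.17951345, 0.128     ])]
notch [0.49963555 0.17218566 0.124     ] [0.424984   0.18537807 0.124     ] [0.46230978 0.17878187 0.124     ] 0.07580826447648167 -10.021831132343639
size 0.08473511906332458 0.08496482697189388
tool x ang -10.194922183895974
tool [ 0.0312 -0.0004 -0.0125]
tool [ 0.0387 -0.0004  0.0035]
```

The cup and holder angles agree within 0.2°. Now I'll move over the holder.

```bash
python3 -m inch '[20,-2,0,0,40,45,-5,0,0,40,65,-7,0,0,40,78,-8,0,0,40,84,-8.5,0,0,40,84,-8.5,-15,0,40,84,-8.5,-30,0,40,84,-8.5,-45,0,40,84,-8.5,-50,0,40,84,-8.5,-50,0,40]' && python3 -m inch '[0,0,-10,0,40,0,0,-20,0,40,0,0,-30,0,40,0,0,-40,0,40,0,0,-50,0,40,0,0,-56,0,40,0,0,-60,0,40,0,0,-62,0,40,0,0,-62,0,40,0,0,-62,0,40]'
python3 - <<'E'
from h import *
im,K,E,s=wrist(); print(s["tool_pos"],s["force"])
a=cv2.resize(im[100:300,120:392],None,fx=2.9,fy=2.9,interpolation=cv2.INTER_CUBIC)
cv2.imwrite("pics/w5.png",a)
E
```

```text
t: 7.18
tool_pos: [0.4623, 0.1795, 0.2083]
orientation: [3.128, -0.277, -0.005]
force: [-0.5, 0.3, 0.2]
opening: 0.0655
gripper_force: 15.0
t: 8.02
tool_pos: [0.4636, 0.1803, 0.1482]
orientation: [-3.129, 0.276, -0.001]
force: [0.8, -0.7, -0.4]
opening: 0.0655
gripper_force: 15.0
[0.46363541 0.18028751 0.14818125] [ 0.77014624 -0.7401294  -0.38054561]
```

View pics/w5.png

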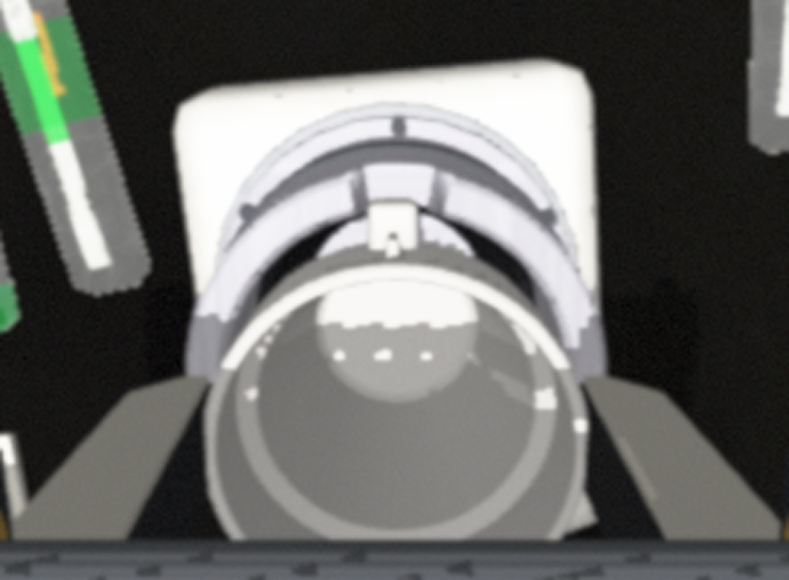

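The ear (centre col 393) lies within the notch (356–443, centre ~399), and the cup and holder centres agree (396.5 vs 397). I'll turn -1° and go down gently.

```bash
python3 -m inch '[0,0,0,-1,40,0,0,-2,-1,40,0,0,-4,-1,40,0,0,-6,-1,40,0,0,-8,-1,40,0,0,-9,-1,40,0,0,-9.5,-1,40,0,0,-10,-1,40,0,0,-10,-1,40,0,0,-10,-1,40]' && python3 -m inch '[0,0,-0.5,0,40,0,0,-1,0,40,0,0,-1.5,0,40,0,0,-2,0,40,0,0,-2,0,40,0,0,-2,0,40]'
```

```text
t: 8.9
tool_pos: [0.4634, 0.1802, 0.1379]
orientation: [-3.127, 0.304, -0.0]
force: [-0.5, -0.4, -0.3]
opening: 0.0655
gripper_force: 15.0
t: 9.4
tool_pos: [0.4634, 0.1802, 0.1358]
orientation: [3.127, -0.304, -0.0]
force: [-0.4, -0.4, 0.5]
opening: 0.0656
gripper_force: 15.0
```

```bash
python3 -m inch '[0,0,-0.5,0,40,0,0,-1,0,40,0,0,-1.5,0,40,0,0,-2,0,40,0,0,-2.5,0,40,0,0,-2.5,0,40,0,0,-2.5,0,40]'; python3 -m inch '[0,0,-0.5,0,40,0,0,-0.5,0,40,0,0,-1,0,40,0,0,-1,0,40,0,0,-1,0,40]'
```

```text
t: 9.98
tool_pos: [0.4634, 0.1802, 0.1334]
orientation: [-3.127, 0.304, -0.0]
force: [0.3, -0.2, -0.5]
opening: 0.0655
gripper_force: 15.0
t: 10.4
tool_pos: [0.4635, 0.1802, 0.1325]
orientation: [-3.127, 0.304, -0.0]
force: [-0.0, -0.4, 1.3]
opening: 0.0656
gripper_force: 15.0
```

```bash
python3 -m inch '[0,0,-0.5,0,40,0,0,-0.5,0,40,0,0,-0.5,0,40,0,0,-0.5,0,40]'; python3 -m inch '[0,0,-0.4,0,40,0,0,-0.4,0,40,0,0,-0.4,0,40,0,0,-0.4,0,40]'
```

```text
t: 10.73
tool_pos: [0.4637, 0.1802, 0.1325]
orientation: [-3.127, 0.304, -0.001]
force: [-1.3, -0.4, 5.4]
opening: 0.0654
gripper_force: 15.0
t: 11.07
tool_pos: [0.4639, 0.1802, 0.1325]
orientation: [-3.127, 0.304, -0.002]
force: [-2.3, -1.2, 7.1]
opening: 0.0655
gripper_force: 15.0
```

The foot is on the floor at z 0.064, as computed. Release and retreat.

```bash
python3 -m inch '[0,0,0.8,0,60,0,0,0.8,0,72,0,0,0.8,0,80,0,0,0.8,0,100,0,0,0.8,0,100,0,0,0.8,0,100,0,0,0.8,0,100]' && python3 -m inch '[0,0,5,0,100,0,0,15,0,100,0,0,30,0,100,0,0,55,0,100,0,0,85,0,100,0,0,115,0,100,-20,2,115,0,100,-50,6,115,0,100,-70,8,115,0,100,-80,8,115,0,100]' && python3 -m inch '[0,0,0,0,100,0,0,0,0,100,0,0,0,0,100]'
python3 - <<'E'
from h import *
im,K,E,s=wrist()
cv2.imwrite("pics/w6.png",cv2.resize(im[0:250,100:412],None,fx=2.4,fy=2.4,interpolation=cv2.INTER_CUBIC))
np.savez("w6.npz",K=K,E=E)
E
```

```text
t: 11.65
tool_pos: [0.4633, 0.1802, 0.1321]
orientation: [3.127, -0.304, -0.0]
force: [-0.5, 0.0, -1.1]
opening: 0.0918
gripper_force: 0.0
t: 12.48
tool_pos: [0.3819, 0.1887, 0.2487]
orientation: [-3.126, 0.303, -0.002]
force: [0.4, 0.3, -0.2]
opening: 0.0931
gripper_force: 0.0
t: 12.73
tool_pos: [0.3841, 0.1882, 0.2479]
orientation: [-3.126, 0.304, -0.002]
force: [-0.4, 0.1, -0.4]
opening: 0.0927
gripper_force: 0.0
```

View pics/w6.png

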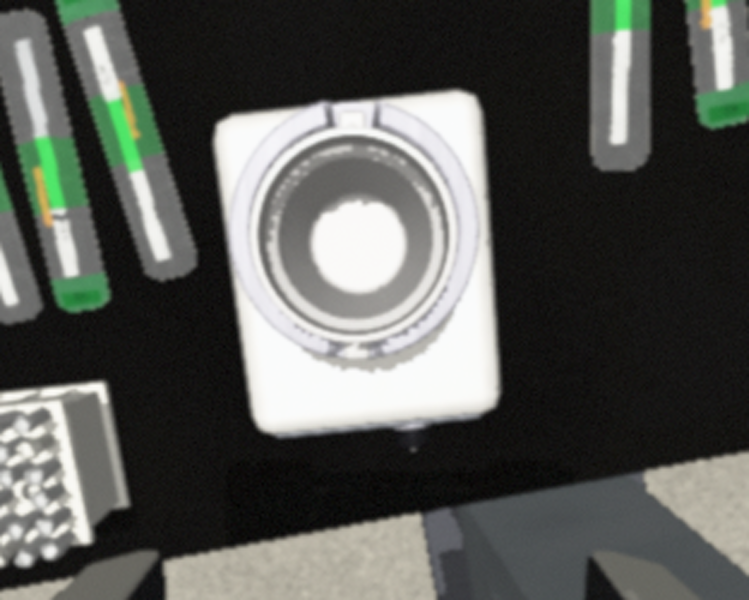

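The cup is in the holder with both ears in the notches (354,115) and (353,350). I'll check the seated height numerically from rim and holder widths (rim 251–457, holder 230–478).

```bash
python3 - <<'E'
from h import *
d=np.load("w6.npz");K,E=d["K"],d["E"]
def ext(r,z):
    c=np.array([.4625,.1793]);P=np.array([proj(K,E,[c[0]+r*np.cos(a),c[1]+r*np.sin(a),z]) for a in np.linspace(0,6.28,200)])
    P=(P-[100,0]+.5)*2.4; return P.min(0).round(1),P.max(0).round(1),np.ptp(P,axis=0).round(1)
print("holder",ext(.043,.128));print("home",ext(.033,.144));print("hang",ext(.033,.152))
E
```

```text
holder (array([230.2,  99. ]), array([481.5, 361.2]), array([251.3, 262.3]))
home (array([252.6, 123.4]), array([456.9, 336.7]), array([204.3, 213.3]))
hang (array([248.8, 118.8]), array([459.4, 338.8]), array([210.6, 220. ]))
```

```bash
python3 -c "
from plant import job
print(job.close_job())"
```

```text
the job is handed in; nothing more can be done
None
```

I lifted only the top cup and set it in the mixer's holder with both ears in the notches. From the contact height and rim size it looks fully home, and I handed the job in at about 13 s. The other two cups were still nested and standing when last pictured mid-job, and nothing was knocked over. The hand-in returned no verdict.

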